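Exchange the two flow cells in a sprung cell carriage

ROBOT

A 6-joint arm with a two-finger parallel gripper is mounted at the origin on the work surface. World frame = base frame: x ahead of the robot, y to its left, z up, the work surface at z = 0. Lengths are in m, angles in rad, forces in N, time in s.
With the tool pointing down it reaches from about 0.3 to 0.775 m from the base axis. Payload 14.6 kg.
Tool frame: the origin (TCP) lies midway between the tips of the shut fingers; the grasp point (between the pads) lies 19 mm behind it (tcp_to_grasp is the distance from the TCP to the grasp point, in m); z points along the fingers, y is the line along which they close (so a half turn about z gives the same grasp; the last joint's range is limited). The gripper opens to 94 mm and grips with 3 to 60 N. Pads are 16 mm wide; open, the fingers measure 119 mm over their backs; the gripper's body (75 mm by 177 mm) begins 78 mm behind the grasp point.
Start: joints at [-1.351, 0.3, 1.521, -0, 1.321, -0.067], TCP at [0.156, -0.528, 0.205] pointing down, gripper open.
Joint ranges: [-3.03, 3.03], [-0.79, 2.21], [0.23, 2.52], [-1.04, 4.18], [0, 3.07], [-2.55, 2.55]. Speed limits (rad/s): [2.22, 2.22, 2.57, 3.14, 3.14, 3.14].

INTERFACE

Orientations are given as [roll, pitch, yaw] about the fixed x, y, z axes, in that order (R = Rz(yaw) Ry(pitch) Rx(roll)).
In Python, from station import * gives the robot as it stands.
- The arm moves only by the tool send_rows, never from a script. Its argument "motion" is a list of rows, each a list of 3 entries, a list of its own where there are three numbers: the shift along the tool's x, y, z in units of 0.03 m (1.0 is 0.03 m), then the turn, a rotation vector about the tool's x, y, z in units of 0.12 rad (1.0 is 0.12 rad), then the opening, from -1 (shut) to 1 (fully open). In form: [[[x, y, z], [rx, ry, rz], grip], ...]. A call has 1 to 12 rows; each row shifts and turns the commanded pose from where the row before left it, along the tool's axes as they then stand; what a row does not reach is not made up. A row lasts 1/10 s, in which the tool goes at most 50 mm and 8.59 degrees, less where a joint would pass 70% of its speed; a pose out of reach is approached as far as the arm can. A call with a number of a shift or a turn outside -1 to 1 is refused whole. A call with a gripper value outside its range is refused whole. The fingers move at their own pace and stop on an object; "squeeze" is the grip in N (left out, the last holds). Time passes only in rows, so rows that do not move let the fingers close. It gives the time, the measured TCP pose, the force, the opening and the grip force at its end, in the units of the state.
- get_obs(): the state, without advancing time (a new reading comes with each control period).
- camera(name): name is "side" or "top" or "wrist"; returns a dict with "pixels" (420x560x3 uint8, red, green, blue), "depth" (420x560 float32, m along the optical axis (not along the pixel's ray), 0 where there is no reading), "fx", "fy", "cx", "cy" (pixels), "rvec" (rotation vector, rad) and "tvec" (3), from world to camera coordinates, as OpenCV has them. Camera axes: x right, y down, z forward; pixel columns grow to the right and rows downward; lengths in m; the calibration is good to about 2 mm. A picture is of the moment at which its call begins.
- hand_in(): hands the job in; it is judged then, once.
The state is a dict: "time_s": time; "qpos": joint angles; "joint_vel": joint speeds; "tau": joint torques, N m; "ee_pos": TCP position; "eef_rot": TCP orientation; "force": force on the tool from outside, world axes, zero at the start; "moment": the same for the moment, N m; "grip_width": finger opening in m; "grip_force": force on a finger pad.
Only numpy, scipy, OpenCV 4.12 (cv2) and the standard library are available. Lean on these libraries where they do the work, as an engineer would, in place of code of your own. Each camera call takes 0.05 s, during which the arm holds its last target. There are 200 camera calls.

TASK

Swap the two glass flow cells in the cell carriage, so that each ends in the bay where the other was: lying level with its ports up, fully down, and home against the fixed stop under its nose, with the spring plunger behind it. A cell has to be pushed back against its plunger before it can come out from under the nose or go in; the white tile is free for parking one. Never drop a cell, and leave the other things on the bench where they are.

Things in the scene. Friction and masses are not known exactly. Their poses are not given: they have to be found in the camera images.
- cell_two: Glass flow cell, 100 mm long along its x axis, alike both ways round: two square white end blocks 34 x 34 mm, 16 mm long, on a glass tube 22 mm across, 68 mm long, axis 17 mm above the underside. About 0.2 kg. Origin: centre of its underside; z up through the ports. TWO port stubs, 10 mm across, 27 mm either side of the middle, top at 45 mm.
- cell_one: Glass flow cell, 100 mm long along its x axis, alike both ways round: two square white end blocks 34 x 34 mm, 16 mm long, on a glass tube 22 mm across, 68 mm long, axis 17 mm above the underside. About 0.2 kg. Origin: centre of its underside; z up through the ports. ONE port stub, 14 mm across, on the middle, top at 45 mm.
- carriage: Fixed black cell carriage with two parallel bays along its x axis, 45 mm either side of its middle line; 185 mm along x (-70 to +115 mm), 160 mm along y. At each bay's -x end a fixed stop with an overhanging nose, at its +x end a spring plunger that presses the cell against the stop. Origin on the bench, midway between the bays.
- bay0 (a point): Left (carriage +y) bay: the point where a home cell has its origin, on the bay floor, 25 mm above the bench. x runs along the bay from the stop to the plunger. Under the tube the bay is open to 10 mm above the bench. Low side guides, 10 mm high, leave the end blocks 3 mm either side.
- bay1 (a point): Right (carriage -y) bay: the point where a home cell has its origin, on the bay floor, 25 mm above the bench. x runs along the bay from the stop to the plunger. Under the tube the bay is open to 10 mm above the bench. Low side guides, 10 mm high, leave the end blocks 3 mm either side.
- nose0 (a point): Tip of the nose on the fixed dark steel stop of bay0, at its top edge, 42 mm above the bay floor. The stop's face is 50 mm on the -x side of the bay's centre; the nose reaches 6 mm over the home cell, 3 mm above its end block, so that the cell cannot be lifted straight up.
- nose1 (a point): Tip of the nose on the fixed dark steel stop of bay1, at its top edge, 42 mm above the bay floor. The stop's face is 50 mm on the -x side of the bay's centre; the nose reaches 6 mm over the home cell, 3 mm above its end block, so that the cell cannot be lifted straight up.
- tile: Fixed white ceramic tile lying on the bench, 160 x 110 x 8 mm, empty, for parking a cell; origin under its centre, z 0.
- plunger0 (a joint): Spring plunger of bay0: a slippery brass plate 30 mm wide, its top 62 mm above the bay floor (20 mm above the top of the nose), sliding along the bay. 0 m: its face is 50 mm from the bay's centre, where a home cell holds it. -0.008 m: fully out, bay empty. +0.015 m: pushed right back. It takes about 2.5 N to start it from fully out and 7 N to push it right back.
- plunger1 (a joint): Spring plunger of bay1: a slippery brass plate 30 mm wide, its top 62 mm above the bay floor (20 mm above the top of the nose), sliding along the bay. 0 m: its face is 50 mm from the bay's centre, where a home cell holds it. -0.008 m: fully out, bay empty. +0.015 m: pushed right back. It takes about 2.5 N to start it from fully out and 7 N to push it right back.
- weight: Bystander: steel 100 g calibration weight with a knob, 26 mm across, 37 mm tall; origin under its centre.
- beaker: Bystander: small glass beaker, 50 mm across, 60 mm tall; origin under its centre.
- reagent: Bystander: amber reagent bottle, 44 mm across, 75 mm tall; origin under its centre.
- jar: Bystander: white plastic jar, 48 mm across, 50 mm tall; origin under its centre.
- screwdriver: Bystander: screwdriver, 150 mm long, lying on the bench along its x axis.
- cuvette_box: Bystander: closed grey box, 60 x 90 x 35 mm; origin under its centre.
- dish: Bystander: shallow white dish, 70 mm across, 18 mm tall; origin under its centre.
Mind the look-alikes: they are no part of the job. Leave any blue or purple look-alike of the cell_two alone.

How it is judged:
At the end, for the whole second after the job is handed in: Each cell lies in the bay where the other began, at rest and let go: its origin within 3 mm of the bay's centre along the bay and in height and 5 mm across it, parallel to the bay and level within 0.06 rad, ports up (distance of each of cell_two, cell_one from where it was at the start of the episode above 0.06 m and linear speed of each of cell_two, cell_one below 0.02 m/s and ((x of cell_two in the frame of bay0 between -0.003 and 0.003 m and y of cell_two in the frame of bay0 between -0.005 and 0.005 m and z of cell_two in the frame of bay0 between -0.003 and 0.003 m and angle between the x axis of cell_two and the x axis of bay0, either way round below 0.06 rad and angle between each of cell_two, cell_one's own z axis and vertical below 0.06 rad and x of cell_one in the frame of bay1 between -0.003 and 0.003 m and y of cell_one in the frame of bay1 between -0.005 and 0.005 m and z of cell_one in the frame of bay1 between -0.003 and 0.003 m and angle between the x axis of cell_one and the x axis of bay1, either way round below 0.06 rad) or (x of cell_two in the frame of bay1 between -0.003 and 0.003 m and y of cell_two in the frame of bay1 between -0.005 and 0.005 m and z of cell_two in the frame of bay1 between -0.003 and 0.003 m and angle between the x axis of cell_two and the x axis of bay1, either way round below 0.06 rad and angle between each of cell_two, cell_one's own z axis and vertical below 0.06 rad and x of cell_one in the frame of bay0 between -0.003 and 0.003 m and y of cell_one in the frame of bay0 between -0.005 and 0.005 m and z of cell_one in the frame of bay0 between -0.003 and 0.003 m and angle between the x axis of cell_one and the x axis of bay0, either way round below 0.06 rad))); the robot touches nothing.
It fails at once if one of the bystanders is moved by more than 25 mm (distance of any of weight, beaker, reagent, jar, screwdriver, cuvette_box, dish from where it was at the start of the episode above 0.025 m).
It fails at once if cell_two is dropped (falls free at over 1 m/s, about 50 mm) (linear speed of cell_two above 1 m/s and contact force between the fingers and cell_two below 0.1 N).
It fails at once if cell_one is dropped (falls free at over 1 m/s, about 50 mm) (linear speed of cell_one above 1 m/s and contact force between the fingers and cell_one below 0.1 N).
It also fails if it takes over 72 s, if anything falls off the work surface, if the arm or the gripper's body presses on something with over 40 N, if the wrist force passes 120 N, or if a joint passes its speed limit or range.

## Working session

There is one attempt and no reset: what is moved stays moved. The work goes in short steps, Python scripts to look and compute and a tool call to move; the robot and the scene stay as the last step left them, time stands still between calls to the robot, and variables do not carry over. Pictures are saved under pics/ and viewed, at most 10 in all, crops included, and the job is handed in when it is done.

Besides the shell and the picture viewer there is one more tool, called after ">>>" as name(argument=value, ...) on one line, values as JSON. send_rows: Moves the arm, as the interface text tells. Its arguments: {"type":"object","properties":{"motion":{"type":"array"},"squeeze":{"type":"number"}},"required":["motion"]}

```bash
mkdir -p pics; python3 - <<'E'
from station import *
import cv2,numpy as np
o=get_obs();print({k:np.round(v,3).tolist() for k,v in o.items()})
for n in ["top","side"]:
    c=camera(n);np.savez(n+"0.npz",**c);cv2.imwrite(f"pics/{n}0.png",c["pixels"][:,:,::-1]);print(n,c["fx"],c["cx"],c["cy"],c["rvec"],c["tvec"])
E
```

```text
{'time_s': 0.0, 'qpos': [-1.351, 0.3, 1.522, -0.0, 1.321, -0.067], 'joint_vel': [0.001, -0.001, 0.002, -0.002, -0.002, -0.001], 'tau': [-0.002, -53.181, -35.274, 0.071, 0.024, -0.0], 'ee_pos': [0.156, -0.527, 0.205], 'eef_rot': [-3.14, -0.0, 0.287], 'force': [0.207, -1.18, -0.009], 'moment': [-0.024, 0.051, 0.054], 'grip_force': 0.0, 'grip_width': 0.094}
top 392.5998573172422 279.6605519931581 207.44162928047552 [ 2.1812543  -2.17776471  0.08139878] [-9.05505968e-04  5.17632119e-01  9.68005668e-01]
side 439.59357256641675 281.63424410071775 209.56275467681508 [ 0.2094392  -2.69553938  1.42290581] [0.50569805 0.10026355 1.08850818]
```

View pics/top0.png

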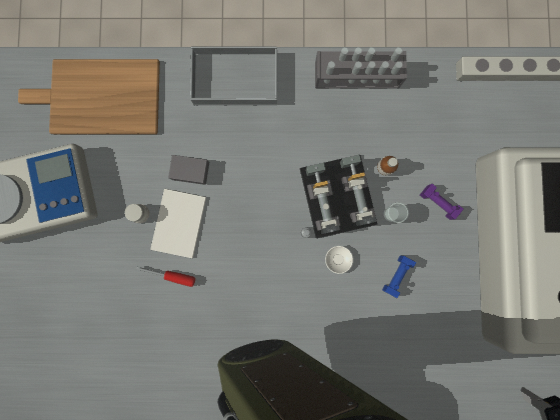

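View pics/side0.png

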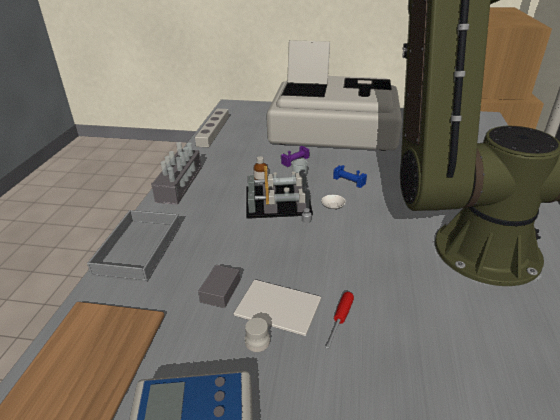

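```bash
cat > h.py <<'E'
import numpy as np,cv2
def cloud(c):
    d=c["depth"];v,u=np.mgrid[:d.shape[0],:d.shape[1]]
    p=np.stack([(u-c["cx"])/c["fx"]*d,(v-c["cy"])/c["fy"]*d,d],-1)
    R=cv2.Rodrigues(np.asarray(c["rvec"],float))[0]
    w=(p-np.asarray(c["tvec"]))@R; w[d<=0]=np.nan
    return w
def proj(c,P):
    K=np.array([[c["fx"],0,c["cx"]],[0,c["fy"],c["cy"]],[0,0,1.]])
    return cv2.projectPoints(np.float64(P).reshape(-1,1,3),np.float64(c["rvec"]),np.float64(c["tvec"]),K,None)[0][:,0]
E
python3 - <<'E'
from h import *
c=dict(np.load("top0.npz"));w=cloud(c)
print("bench z",np.nanmedian(w[270:300,220:300,2]))
im=c["pixels"][:,:,::-1]
r=cv2.resize(im[145:245,285:420],None,fx=5,fy=5,interpolation=cv2.INTER_CUBIC)
cv2.imwrite("pics/crop0.png",r)
# carriage fit: base plate points
sub=np.zeros(w.shape[:2],bool);sub[145:245,295:382]=True
g=c["pixels"].max(2)
m=sub&(g<60)&(w[...,2]>0.003)&(w[...,2]<0.04)
print("z of dark",np.nanpercentile(w[m][:,2],[5,25,50,75,95]),m.sum())
rect=cv2.minAreaRect(np.float32(w[m][:,:2]*1000));print(rect)
# tile
px=c["pixels"].astype(int)
m=np.zeros_like(m);m[180:262,145:212]=True
m&=(px.min(2)>170)&(w[...,2]>0.003)
print(cv2.minAreaRect(np.float32(w[m][:,:2]*1000)),np.nanmedian(w[m][:,2]))
E
```

```text
bench z -1.2910638388832072e-05
z of dark [0.00720716 0.00890629 0.01015762 0.01144982 0.01341505] 2283
((548.60595703125, -149.76922607421875), (183.61880493164062, 161.34031677246094), 12.529791831970215)
((479.11224365234375, 260.15692138671875), (108.64681243896484, 157.5771484375), 78.7717514038086) 0.007727950979515825
```

View pics/crop0.png

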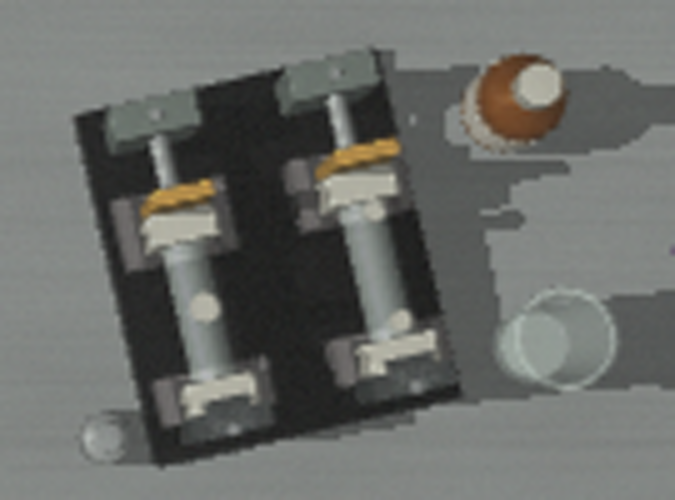

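```bash
python3 - <<'E'
from h import *
c=dict(np.load("top0.npz"));w=cloud(c)
th=np.deg2rad(12.53);O=np.array([.5266,-.1547])
q=(w[...,:2]-O)@np.array([[np.cos(th),-np.sin(th)],[np.sin(th),np.cos(th)]]);z=w[...,2]
def st(n,m): 
    p=q[m];print(n,m.sum(),"x",np.round(np.percentile(p[:,0],[2,50,98])*1000,1),"y",np.round(np.percentile(p[:,1],[2,50,98])*1000,1),"z",np.round(np.median(z[m])*1000,1))
br=c["pixels"].min(2)>0
for y0 in (.045,-.045):
    B=(abs(q[...,1]-y0)<.03)
    st("stubs",B&(abs(q[...,0])<.035)&(z>.064))
    st("blk+",B&(q[...,0]>.025)&(q[...,0]<.053)&(z>.055)&(z<.064))
    st("blk-",B&(q[...,0]<-.03)&(q[...,0]>-.047)&(z>.055)&(z<.064))
    st("stop",B&(q[...,0]<-.04)&(q[...,0]>-.08)&(z>.064))
    st("plgr",B&(q[...,0]>.045)&(q[...,0]<.07)&(z>.08))
    st("tube",B&(abs(q[...,0])<.03)&(z>.048)&(z<.056))
# tall stuff right of carriage
st("beaker",(q[...,1]<-.083)&(q[...,1]>-.16)&(abs(q[...,0])<.06)&(z>.05))
c2=dict(np.load("side0.npz"));w=cloud(c2)
q=(w[...,:2]-O)@np.array([[np.cos(th),-np.sin(th)],[np.sin(th),np.cos(th)]]);z=w[...,2]
print("side")
for y0 in (.045,-.045):
    B=(abs(q[...,1]-y0)<.03)
    st("stubs",B&(abs(q[...,0])<.035)&(z>.064))
    st("blk+",B&(q[...,0]>.025)&(q[...,0]<.053)&(z>.056)&(z<.064))
    st("stop",B&(q[...,0]<-.04)&(q[...,0]>-.08)&(z>.064))
    st("plgr",B&(q[...,0]>.045)&(q[...,0]<.07)&(z>.08))
R=lambda a:np.array([[np.cos(a),-np.sin(a)],[np.sin(a),np.cos(a)]])
e=np.array([.156,-.527])
print("bay0",O+R(th)@[0,.045],"bay1",O+R(th)@[0,-.045],"tcp in car",R(th).T@(e-O),"tile in car",R(th).T@(np.array([.479,.260])-O))
E
```

```text
stubs 28 x [-5.2  0.1  5.8] y [39.9 46.1 52.3] z 69.9
blk+ 98 x [34.8 42.6 50.8] y [30.7 47.2 62.4] z 58.9
blk- 63 x [-46.4 -39.  -33.8] y [29.5 46.8 62. ] z 58.8
stop 109 x [-61.  -53.8 -43.5] y [26.7 46.1 65.2] z 66.8
plgr 47 x [50.5 54.5 58.2] y [32.3 46.8 60.9] z 86.7
tube 145 x [-28.9  -4.3  28.5] y [37.5 47.  55.4] z 51.2
stubs 31 x [-30.9  23.5  32.2] y [-47.6 -43.3 -39.4] z 69.7
blk+ 100 x [35.3 43.4 51.4] y [-59.7 -42.6 -27. ] z 59.3
blk- 67 x [-46.3 -38.6 -33.2] y [-60.3 -42.7 -27.4] z 59.2
stop 106 x [-60.4 -52.8 -43.4] y [-63.4 -43.9 -25.3] z 67.1
plgr 48 x [51.3 54.9 59.2] y [-57.9 -43.4 -29. ] z 86.6
tube 149 x [-27.1  -0.2  27. ] y [-52.6 -41.9 -34. ] z 51.7
beaker 104 x [-58.9 -35.7  59.8] y [-145.4 -132.   -97.3] z 57.0
side
stubs 16 x [-4.8  1.2  6.6] y [43.5 52.5 57.8] z 68.7
blk+ 34 x [35.8 42.4 51.2] y [33.6 50.6 68.1] z 57.8
stop 45 x [-60.9 -53.5 -43. ] y [30.5 52.  70. ] z 66.2
plgr 21 x [52.3 55.4 58.5] y [34.6 54.9 64.5] z 85.8
stubs 17 x [-28.2  24.4  33. ] y [-47.3 -40.3 -34.8] z 67.9
blk+ 37 x [27.4 42.2 50.9] y [-55.8 -39.2 -24.7] z 58.0
stop 39 x [-60.5 -53.6 -43. ] y [-60.  -39.7 -22.3] z 65.8
plgr 20 x [52.5 55.8 58.9] y [-54.2 -34.6 -25.3] z 85.4
bay0 [ 0.51683722 -0.11077179] bay1 [ 0.53636278 -0.19862821] tcp in car [-0.44254402 -0.28303081] tile in car [0.0435032  0.41514976]
```

>>> send_rows(motion=[[[0,0,0],[0,0,0.54],0.1],[[1,-0.74,0],[0,0,0],0.1],[[1,-0.74,0],[0,0,0],0.1],[[1,-0.74,0],[0,0,0],0.1],[[1,-0.74,0],[0,0,0],0.1],[[1,-0.74,0],[0,0,0],0.1],[[1,-0.74,0],[0,0,0],0.1],[[1,-0.74,0],[0,0,0],0.1],[[1,-0.74,0],[0,0,0],0.1],[[1,-0.74,0],[0,0,0],0.1],[[1,-0.74,0],[0,0,0],0.1],[[1,-0.74,0],[0,0,0],0.1]], squeeze=40)

```text
time_s: 1.3
ee_pos: [0.4244, -0.2153, 0.2053]
eef_rot: [-3.141, 0.0, 0.222]
force: [0.3, -0.3, 0.6]
grip_width: 0.0519
grip_force: 0.0
```

>>> send_rows(motion=[[[1,-0.74,0],[0,0,0],0.1],[[1,-0.74,0],[0,0,0],0.1],[[1,-0.74,0],[0,0,0],0.1],[[0.8,-0.57,0],[0,0,0],0.1],[[0,0,0],[0,0,0],0.1],[[0,0,0],[0,0,0],0.1]])

```text
time_s: 1.9
ee_pos: [0.5163, -0.1097, 0.2049]
eef_rot: [-3.141, 0.001, 0.223]
force: [0.3, -1.4, 0.3]
grip_width: 0.0515
grip_force: 0.0
```

```bash
cat >> h.py <<'E'
TH=.2225;O=np.array([.5267,-.1529])
RC=np.array([[np.cos(TH),-np.sin(TH)],[np.sin(TH),np.cos(TH)]])
def car(xy): return (np.asarray(xy)[...,:2]-O)@RC
E
python3 - <<'E'
from station import *
from h import *
o=get_obs();print(np.round(o["ee_pos"],4),np.round(o["eef_rot"],4),"car",np.round(car(o["ee_pos"])*1000,1),o["grip_width"],o["force"],o["time_s"])
c=camera("wrist");np.savez("w1.npz",**c);cv2.imwrite("pics/w1.png",c["pixels"][:,:,::-1])
w=cloud(c);q=car(w);z=w[...,2]
print("bench",np.nanpercentile(z,[1,5,50,99]))
def st(n,m):
    if m.sum()<5: print(n,"none");return
    p=q[m];print(n,m.sum(),"x",np.round(np.percentile(p[:,0],[1,50,99])*1000,1),"y",np.round(np.percentile(p[:,1],[1,50,99])*1000,1),"z",np.round(np.median(z[m])*1000,1))
for y0 in (.045,-.045):
    B=(abs(q[...,1]-y0)<.03)
    st("stubs",B&(abs(q[...,0])<.035)&(z>.066)&(z<.075))
    st("blk+",B&(q[...,0]>.025)&(q[...,0]<.053)&(z>.056)&(z<.064))
    st("blk-",B&(q[...,0]<-.03)&(q[...,0]>-.047)&(z>.056)&(z<.063))
    st("stop",B&(q[...,0]<-.04)&(q[...,0]>-.08)&(z>.064))
    st("plgr",B&(q[...,0]>.045)&(q[...,0]<.07)&(z>.08))
    st("tube",B&(abs(q[...,0])<.03)&(z>.048)&(z<.056))
E
```

```text
[ 0.5163 -0.1097  0.2049] [-3.1412e+00  1.0000e-03  2.2310e-01] car [-0.6 44.5] 0.05154656948752484 [ 0.3350409  -1.43395231  0.28070683] 1.9
bench [-8.95187368e-04 -2.89723750e-04  1.62482249e-03  3.37275991e-01]
stubs 134 x [-5.7  1.6  8. ] y [38.8 45.4 52. ] z 70.6
blk+ 373 x [36.  42.5 48.2] y [28.9 45.4 61.9] z 59.7
blk- 317 x [-46.7 -38.6 -32.5] y [28.9 45.4 61.8] z 59.6
stop 484 x [-61.1 -52.8 -42.7] y [25.6 45.3 65.1] z 67.7
plgr 240 x [51.9 55.4 58.9] y [31.5 45.9 60.3] z 87.8
tube 675 x [-29.4   6.9  29.5] y [36.  45.4 54.9] z 52.4
stubs 156 x [-29.8  24.7  33.3] y [-49.2 -43.7 -39.2] z 70.5
blk+ 403 x [30.6 42.7 50.3] y [-60.6 -42.3 -27.1] z 59.7
blk- 300 x [-46.3 -38.1 -32.2] y [-60.7 -42.5 -27.5] z 59.6
stop 460 x [-59.9 -51.7 -42. ] y [-63.9 -44.5 -25. ] z 67.6
plgr 276 x [52.  56.  59.5] y [-58.3 -43.5 -28.9] z 87.6
tube 699 x [-28.9   0.3  28.4] y [-53.6 -41.7 -34.7] z 52.5
```

View pics/w1.png

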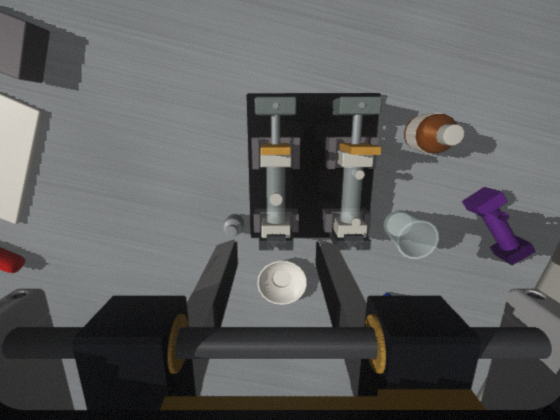

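>>> send_rows(motion=[[[0.05,-0.02,1],[0,0,0],0.1],[[0,0,1],[0,0,0],0.1],[[0,0,1],[0,0,0],0.1],[[0,0,1],[0,0,0],0.1],[[0,0,1],[0,0,0],0.1],[[0,0,0.6],[0,0,0],0.1],[[0,0,0.3],[0,0,0],0.1],[[0,0,0],[0,0,0],0.1],[[0,0,0],[0,0,0],-0.4],[[0,0,0],[0,0,0],-0.6],[[0,0,0],[0,0,0],-0.8],[[0,0,0],[0,0,0],-0.8]], squeeze=40)

```text
time_s: 3.15
ee_pos: [0.5181, -0.109, 0.029]
eef_rot: [3.141, -0.001, 0.222]
force: [-0.3, 0.7, 1.1]
grip_width: 0.0231
grip_force: 0.8
```

>>> send_rows(motion=[[[0,0,0],[0,0,0],-0.8],[[0,0,0],[0,0,0],-1],[[0,0,0],[0,0,0],-1]])

```text
time_s: 3.45
ee_pos: [0.518, -0.1088, 0.0289]
eef_rot: [-3.142, -0.001, 0.222]
force: [-1.5, 2.1, 5.8]
grip_width: 0.0207
grip_force: 40.0
```

>>> send_rows(motion=[[[0.1,0,0],[0,0,0],-1],[[0.1,0,0],[0,0,0],-1],[[0.1,0,0],[0,0,0],-1],[[0.05,0,0],[0,0,0],-1],[[0,0,0],[0,0,0],-1]])

```text
time_s: 3.95
ee_pos: [0.5262, -0.107, 0.0289]
eef_rot: [-3.141, 0.005, 0.222]
force: [-18.5, -2.1, 18.1]
grip_width: 0.0213
grip_force: 40.0
```

```bash
cat >> h.py <<'E'
def look(get_obs,camera,ys=(.0452,-.0442),save=None,names=("top","wrist")):
    o=get_obs();print("t",o["time_s"],"tcp car",np.round(car(o["ee_pos"])*1000,1),"z",np.round(o["ee_pos"][2]*1000,1),"rot",np.round(o["eef_rot"],3),"F",np.round(RC.T@o["force"][:2],1),np.round(o["force"][2],1),"M",np.round(o["moment"],2),"w",round(o["grip_width"],4),round(o["grip_force"],1))
    for n in names:
        c=camera(n);w=cloud(c);q=car(w);z=w[...,2]
        if save: np.savez(f"{save}_{n}.npz",**c);cv2.imwrite(f"pics/{save}_{n}.png",c["pixels"][:,:,::-1])
        for y0 in ys:
            B=(abs(q[...,1]-y0)<.03)
            for nm,m in dict(plgr=B&(q[...,0]>.03)&(q[...,0]<.085)&(z>.08)&(z<.095)&(c["pixels"][...,0]>c["pixels"][...,2]*1.7),
              top1=B&(q[...,0]>.02)&(q[...,0]<.075)&(z>.055)&(z<.078),
              top2=B&(q[...,0]<-.02)&(q[...,0]>-.075)&(z>.053)&(z<.0645),
              stub=B&(abs(q[...,0])<.05)&(z>.066)&(z<.078)).items():
                if m.sum()<6: continue
                p=q[m]*1000;print(n,y0,nm,m.sum(),"x",np.round(np.percentile(p[:,0],[2,50,98]),1),"y",np.round(np.percentile(p[:,1],[2,50,98]),1),"z",np.round(np.percentile(z[m],[10,50,90])*1000,1))
E
python3 - <<'E'
from station import *
from h import *
look(get_obs,camera,ys=(.0452,),save="a",names=("wrist",))
E
```

```text
t 3.95 tcp car [ 9.6 44.9] z 28.9 rot [-3.141  0.005  0.222] F [-18.5   2.1] 18.1 M [-0.35  3.49  0.03] w 0.0213 40.0
wrist 0.0452 plgr 1485 x [59.7 64.2 67.4] y [32.  45.8 60.1] z [84.7 87.6 88.4]
wrist 0.0452 top1 1455 x [43.7 50.  67.4] y [29.6 46.  61.2] z [58.9 60.  72.7]
wrist 0.0452 top2 536 x [-49.8 -24.9 -20.9] y [27.6 44.9 62.8] z [53.5 57.4 62.8]
wrist 0.0452 stub 1750 x [-49.5  10.4  19.7] y [24.2 45.5 66.1] z [67.  70.  75.1]
```

>>> send_rows(motion=[[[0.03,0,-0.05],[0,0,0],-1],[[0.03,0,-0.1],[0,0,0],-1],[[0,0,-0.1],[0,0,0],-1],[[0,0,0],[0,0,0],-1]])

```text
time_s: 4.4
ee_pos: [0.5284, -0.1063, 0.0352]
eef_rot: [-3.14, 0.003, 0.222]
force: [-5.5, -1.8, -3.4]
grip_width: 0.0213
grip_force: 40.0
```

```bash
python3 - <<'E'
from station import *
from h import *
look(get_obs,camera,ys=(.0452,),save="b",names=("wrist",))
E
```

```text
t 4.4 tcp car [12.  45.1] z 35.2 rot [-3.14e+00  3.00e-03  2.22e-01] F [-5.8 -0.5] -3.4 M [-0.26  1.04  0.  ] w 0.0213 40.0
wrist 0.0452 plgr 1309 x [62.5 66.8 69.9] y [32.  46.1 60.2] z [84.9 87.6 88.5]
wrist 0.0452 top1 3585 x [20.4 40.1 69.8] y [25.1 45.7 65.9] z [57.4 65.  72.3]
wrist 0.0452 top2 513 x [-49.5 -22.3 -20.2] y [29.4 45.7 62.1] z [55.9 60.4 63.9]
wrist 0.0452 stub 1730 x [-49.6  16.   48.9] y [24.7 45.2 66.3] z [66.6 72.3 77.3]
```

>>> send_rows(motion=[[[0,0,-0.3],[0,0,0],-1],[[0,0,-0.4],[0,0,0],-1],[[0,0,-0.2],[0,0,0],-1],[[0,0,0],[0,0,0],-1]])

```text
time_s: 4.85
ee_pos: [0.5288, -0.1064, 0.0628]
eef_rot: [-3.141, 0.002, 0.222]
force: [-5.1, -1.7, -1.7]
grip_width: 0.0209
grip_force: 40.0
```

```bash
python3 - <<'E'
from station import *
from h import *
look(get_obs,camera,ys=(),save="c",names=("wrist","side"))
c=dict(np.load("c_wrist.npz"));w=cloud(c);q=car(w);z=w[...,2];px=c["pixels"].astype(int)
B=(abs(q[...,1]-.0452)<.02)&(px.min(2)>110)
for x0 in np.arange(-.05,.075,.006):
    m=B&(abs(q[...,0]-x0)<.003)&(z>.04)
    if m.sum()>5: print(round(x0*1000),m.sum(),np.round(np.percentile(z[m],[10,50,90])*1000,1))
E
```

```text
t 4.85 tcp car [12.3 44.9] z 62.8 rot [-3.141e+00  2.000e-03  2.220e-01] F [-5.4 -0.5] -1.7 M [-0.29  1.01  0.02] w 0.0209 40.0
-20 206 [81.6 86.4 87.7]
-14 226 [83.  86.5 87.8]
-8 220 [82.6 86.5 87.7]
-2 57 [80.8 83.2 85.2]
4 103 [ 81.8 103.7 151.9]
10 298 [ 84.  104.3 105.1]
16 443 [ 85.1  95.1 105.1]
22 215 [83.  86.8 88. ]
28 226 [83.1 86.6 87.9]
34 270 [ 83.3  87.  177.5]
40 242 [82.7 86.7 87.9]
46 321 [87.5 93.3 94.1]
52 691 [92.8 93.6 94.4]
58 733 [92.8 93.6 94.3]
64 142 [91.8 93.1 94.1]
70 52 [48.3 50.4 51.2]
```

View pics/c_wrist.png

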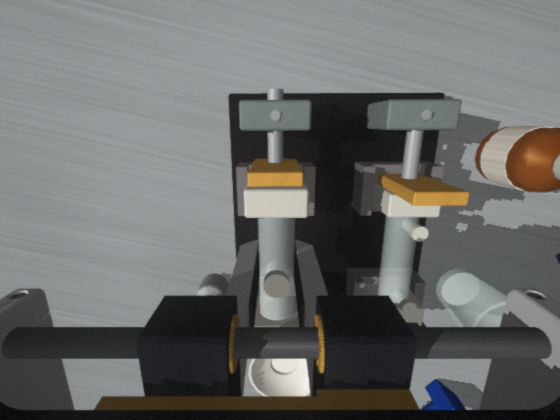

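>>> send_rows(motion=[[[0,0,-0.3],[0,0,0],-1],[[0,0,-0.3],[0,0,0],-1],[[0,0,0],[0,0,0],-1],[[-0.25,0,0],[0,0,0],-1],[[-0.25,0,0],[0,0,0],-1],[[-0.25,0,0],[0,0,0],-1],[[0,0,-0.4],[0,0,0],-1],[[0,0,-0.6],[0,0,0],-1],[[0,0,-0.3],[0,0,0],-1],[[0,-0.5,0],[0,0,0],-1],[[0.2,-0.8,0],[0,0,0],-1],[[0.2,-1,0],[0,0,0],-1]])

```text
time_s: 6.15
ee_pos: [0.504, -0.0401, 0.1196]
eef_rot: [-3.141, 0.0, 0.221]
force: [1.1, 0.1, -2.7]
grip_width: 0.0211
grip_force: 40.0
```

>>> send_rows(motion=[[[0.2,-1,0],[0,0,0],-1],[[0.2,-1,0],[0,0,0],-1],[[0.2,-1,0],[0,0,0],-1],[[0.2,-1,0],[0,0,0],-1],[[0.2,-1,0],[0,0,0],-1],[[0.2,-1,0],[0,0,0],-1],[[0.2,-1,0],[0,0,0],-1],[[0,-1,0],[0,0,0],-1],[[0,-0.8,0],[0,0,0],-1],[[0,-0.5,0],[0,0,0],-1],[[0,-0.2,0],[0,0,0],-1],[[0,0,0],[0,0,0],-1]])

```text
time_s: 7.35
ee_pos: [0.4823, 0.2462, 0.1198]
eef_rot: [3.142, 0.0, 0.223]
force: [0.2, -0.3, -2.3]
grip_width: 0.0211
grip_force: 40.0
```

```bash
python3 - <<'E'
from station import *
from h import *
look(get_obs,camera,ys=(),save="d",names=("wrist","top"))
E
```

```text
t 7.35 tcp car [ 44.8 399.1] z 119.8 rot [3.142 0.    0.223] F [ 0.2 -0.4] -2.3 M [-0.06 -0.01 -0.01] w 0.0211 40.0
```

View pics/d_wrist.png

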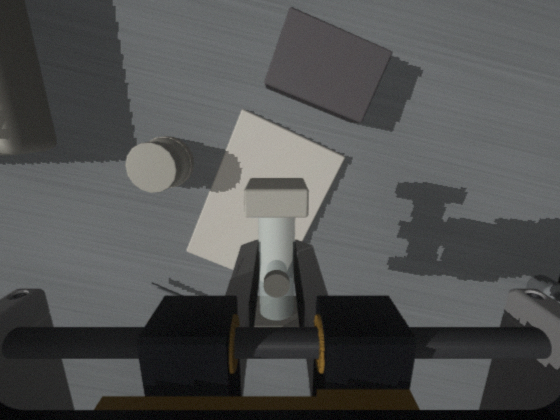

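>>> send_rows(motion=[[[0,-0.47,0.5],[0,0,0],-1],[[0,0,1],[0,0,0],-1],[[0,0,1],[0,0,0],-1],[[0,0,0.7],[0,0,0],-1],[[0,0,0.2],[0,0,0],-1],[[0,0,0.1],[0,0,0],-1],[[0,0,0.05],[0,0,0],-1],[[0,0,0],[0,0,0],-1]])

```text
time_s: 8.25
ee_pos: [0.4799, 0.2599, 0.0142]
eef_rot: [-3.141, -0.001, 0.222]
force: [0.5, -0.3, -2.6]
grip_width: 0.0215
grip_force: 40.0
```

>>> send_rows(motion=[[[0,0,0.05],[0,0,0],-1],[[0,0,0.03],[0,0,0],-1],[[0,0,0],[0,0,0],-1]])

```text
time_s: 8.55
ee_pos: [0.4799, 0.2599, 0.012]
eef_rot: [-3.141, -0.001, 0.222]
force: [-2.3, -1.7, 5.2]
grip_width: 0.021
grip_force: 40.0
```

>>> send_rows(motion=[[[0,0,0],[0,0,0],-0.3],[[0,0,0],[0,0,0],0.1],[[0,0,0],[0,0,0],0.1],[[0,0,-0.6],[0,0,0],0.1],[[0,0,-1],[0,0,0],0.1],[[0,0,-1],[0,0,0],0.1],[[0,0,-1],[0,0,0],0.1],[[0,0,-1],[0,0,0],0.1],[[0,0.6,-1],[0,0,0],0.1],[[-0.2,1,0],[0,0,0],0.1],[[-0.2,1,0],[0,0,0],0.1],[[-0.2,1,0],[0,0,0],0.1]])

```text
time_s: 9.75
ee_pos: [0.4856, 0.1494, 0.1793]
eef_rot: [3.142, -0.001, 0.222]
force: [0.5, 0.2, -0.4]
grip_width: 0.0515
grip_force: 0.0
```

>>> send_rows(motion=[[[-0.2,1,0],[0,0,0],0.1],[[-0.2,1,0],[0,0,0],0.1],[[-0.2,1,0],[0,0,0],0.1],[[-0.2,1,0],[0,0,0],0.1],[[0,1,0],[0,0,0],0.1],[[0,1,0],[0,0,0],0.1],[[0,1,0],[0,0,0],0.1],[[0,1,0],[0,0,0],0.1],[[0,1,0],[0,0,0],0.1],[[0,1,0],[0,0,0],0.1],[[0,0.6,0],[0,0,0],0.1],[[0,0,0],[0,0,0],0.1]])

```text
time_s: 10.95
ee_pos: [0.5324, -0.1666, 0.1787]
eef_rot: [-3.142, 0.0, 0.22]
force: [-0.5, 0.2, 0.4]
grip_width: 0.0517
grip_force: 0.0
```

```bash
python3 - <<'E'
from station import *
from h import *
look(get_obs,camera,ys=(-.0442,),save="e",names=("wrist","top"))
c=dict(np.load("e_top.npz"));w=cloud(c);q=car(w);z=w[...,2]
B=(abs(q[...,0]-.045)<.07)&(abs(q[...,1]-.413)<.04)
for nm,m in dict(stub=B&(z>.046)&(z<.06),body=B&(z>.02)&(z<.046)).items():
    p=q[m]*1000;print(nm,m.sum(),np.round(np.percentile(p,[2,50,98],axis=0),1).tolist(),np.median(z[m]))
print(cv2.minAreaRect(np.float32(p)))
E
```

```text
t 10.95 tcp car [  2.5 -14.6] z 178.7 rot [-3.142  0.     0.22 ] F [-0.5  0.3] 0.4 M [ 0.04 -0.   -0.03] w 0.0517 0.0
wrist -0.0442 plgr 293 x [52.3 56.  59.5] y [-58.3 -43.9 -29.5] z [86.5 87.8 88.6]
wrist -0.0442 top1 612 x [25.6 41.9 59.5] y [-59.9 -43.5 -28. ] z [58.6 59.9 71.2]
wrist -0.0442 top2 435 x [-49.9 -37.7 -21.3] y [-59.4 -40.8 -24.6] z [54.9 59.6 61. ]
wrist -0.0442 stub 322 x [-49.6 -29.5  32.7] y [-55.  -43.9 -28.7] z [67.  68.7 71.3]
stub 27 [[24.1, 404.7], [44.1, 411.3], [49.6, 417.5]] 0.053045972925810515
body 434 [[-4.7, 394.6], [44.7, 408.6], [92.9, 426.2]] 0.036636998640585165
((44.45408630371094, 411.2955322265625), (99.69396209716797, 34.07756423950195), 0.0711369439959526)
```

>>> send_rows(motion=[[[-0.04,0.6,0],[0,0,-0.01],0.1],[[0,0.38,0.5],[0,0,0],0.1],[[0,0,1],[0,0,0],0.1],[[0,0,1],[0,0,0],0.1],[[0,0,1],[0,0,0],0.1],[[0,0,0.8],[0,0,0],0.1],[[0,0,0.5],[0,0,0],0.1],[[0,0,0.2],[0,0,0],0.1],[[0,0,0],[0,0,0],0.1],[[0,0,0],[0,0,0],-0.4],[[0,0,0],[0,0,0],-0.6],[[0,0,0],[0,0,0],-0.8]])

```text
time_s: 12.25
ee_pos: [0.538, -0.1942, 0.0299]
eef_rot: [3.141, -0.001, 0.223]
force: [-0.3, -0.5, 0.2]
grip_width: 0.0312
grip_force: 0.0
```

>>> send_rows(motion=[[[0,0,0],[0,0,0],-0.8],[[0,0,0],[0,0,0],-1],[[0,0,0],[0,0,0],-1],[[0,0,0],[0,0,0],-1]])

```text
time_s: 12.65
ee_pos: [0.538, -0.1945, 0.0296]
eef_rot: [3.14, -0.001, 0.223]
force: [-0.0, -5.5, 5.1]
grip_width: 0.0209
grip_force: 40.0
```

```bash
python3 - <<'E'
from station import *
from h import *
look(get_obs,camera,ys=(),names=())
E
```

```text
t 12.65 tcp car [  1.9 -43.1] z 29.6 rot [ 3.14e+00 -1.00e-03  2.23e-01] F [-1.2 -5.4] 5.1 M [-0.9  -0.03  0.04] w 0.0209 40.0
```

>>> send_rows(motion=[[[0.05,0,-0.04],[0,0,0],-1],[[0.1,0,0],[0,0,0],-1],[[0.1,0,0],[0,0,0],-1],[[0.1,0,0],[0,0,0],-1],[[0,0,0],[0,0,0],-1],[[0,0,0],[0,0,0],-1]])

```text
time_s: 13.25
ee_pos: [0.547, -0.1914, 0.0297]
eef_rot: [-3.14, 0.002, 0.223]
force: [-4.6, -3.1, 0.2]
grip_width: 0.0212
grip_force: 40.0
```

```bash
python3 - <<'E'
from station import *
from h import *
look(get_obs,camera,ys=(-.0442,),names=("wrist",))
E
```

```text
t 13.25 tcp car [ 11.3 -42. ] z 29.7 rot [-3.14e+00  2.00e-03  2.23e-01] F [-5.2 -2. ] 0.2 M [-0.4   0.97 -0.  ] w 0.0212 40.0
wrist -0.0442 plgr 1431 x [61.4 65.9 68.9] y [-58.  -44.  -29.9] z [84.9 87.6 88.5]
wrist -0.0442 top1 2657 x [20.4 46.2 68.9] y [-62.8 -41.9 -20.6] z [58.8 61.8 74. ]
wrist -0.0442 top2 398 x [-49.7 -24.  -22.5] y [-59.7 -35.2 -25.1] z [54.1 58.8 63.7]
wrist -0.0442 stub 1684 x [-49.5  19.4  42.2] y [-62.7 -42.1 -20.7] z [66.9 69.6 75.2]
```

>>> send_rows(motion=[[[0.03,0,-0.1],[0,0,0],-1],[[0,0,-0.3],[0,0,0],-1],[[0,0,-0.4],[0,0,0],-1],[[0,0,-0.5],[0,0,0],-1],[[0,0,-0.3],[0,0,0],-1],[[0,0,-0.1],[0,0,0],-1],[[-0.25,0,0],[0,0,0],-1],[[-0.25,0,0],[0,0,0],-1],[[-0.25,0,0],[0,0,0],-1],[[0,0,-0.4],[0,0,0],-1],[[0,0,-0.5],[0,0,0],-1],[[0,0,-0.3],[0,0,0],-1]])

```text
time_s: 14.5
ee_pos: [0.5275, -0.1967, 0.1193]
eef_rot: [3.14, -0.002, 0.223]
force: [0.2, 0.1, -3.0]
grip_width: 0.0211
grip_force: 40.0
```

>>> send_rows(motion=[[[0,-0.5,0],[0,0,0],-1],[[0,-1,0],[0,0,0],-1],[[0,-0.9,0],[0,0,0],-1],[[0,-0.5,0],[0,0,0],-1],[[0,0,0],[0,0,0],-1],[[0,0,0],[0,0,0],-1]])

```text
time_s: 15.1
ee_pos: [0.5078, -0.1117, 0.1173]
eef_rot: [3.141, -0.0, 0.224]
force: [-0.1, 0.3, -2.3]
grip_width: 0.0212
grip_force: 40.0
```

```bash
python3 - <<'E'
from station import *
from h import *
look(get_obs,camera,ys=(),save="f",names=("wrist",))
c=dict(np.load("f_wrist.npz"));w=cloud(c);q=car(w);z=w[...,2];px=c["pixels"].astype(int)
B=(abs(q[...,1]-.045)<.022)&(px.min(2)>110)&(z>.12)&(z<.17)
for x0 in np.arange(-.02,.05,.006):
    m=B&(abs(q[...,0]-x0)<.003)
    if m.sum()>5: print(round(x0*1000),m.sum(),np.round(np.percentile(z[m],[10,50,90])*1000,1),"y",np.round(np.percentile(q[m][:,1],[2,50,98])*1000,1))
m=B&(abs(z-.15)<.004);print("block x",np.percentile(q[m][:,0],[2,98]))
E
```

```text
t 15.1 tcp car [-9.4 44.4] z 117.3 rot [ 3.141 -0.     0.224] F [0.  0.3] -2.3 M [ 0.02 -0.02 -0.05] w 0.0212 40.0
-20 252 [137.  140.3 141.6] y [36.5 46.3 55. ]
-14 237 [137.2 140.5 141.7] y [39.7 46.8 54.8]
-8 233 [137.4 140.5 141.7] y [40.2 47.4 54.8]
-2 219 [137.  140.6 141.7] y [41.6 48.  54.7]
4 239 [136.8 140.  141.5] y [37.3 47.4 55.3]
10 134 [135.6 138.6 140.9] y [36.8 50.9 55.2]
16 329 [137.3 157.8 159. ] y [38.3 47.1 55. ]
22 319 [140.  147.  158.8] y [34.1 46.2 56.7]
28 659 [146.5 147.4 148.2] y [29.7 45.1 61.1]
34 699 [146.7 147.5 148.2] y [29.4 45.1 60.9]
40 397 [146.3 147.3 148.1] y [29.5 45.1 61.4]
block x [-0.03390208  0.03985845]
```

View pics/f_wrist.png

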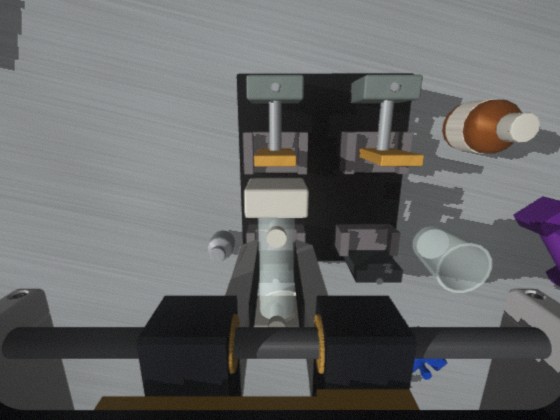

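>>> send_rows(motion=[[[-0.07,0,0.3],[0,0,0],-1],[[0,0,0.6],[0,0,0],-1],[[0,0,0.4],[0,0,0],-1],[[0,0,0.07],[0,0,0],-1],[[0,0,0],[0,0,0],-1],[[0.15,0,0],[0,0,0],-1],[[0.15,0,0],[0,0,0],-1],[[0.15,0,0],[0,0,0],-1],[[0.15,0,0],[0,0,0],-1],[[0.15,0,0],[0,0,0],-1],[[0,0,0],[0,0,0],-1],[[0,0,0],[0,0,0],-1]])

```text
time_s: 16.35
ee_pos: [0.5274, -0.1071, 0.0761]
eef_rot: [-3.141, 0.001, 0.223]
force: [-5.0, -1.8, -1.5]
grip_width: 0.0206
grip_force: 40.0
```

```bash
cat >> h.py <<'E'
def held(c,y0,zt):
    w=cloud(c);q=car(w);z=w[...,2];px=c["pixels"].astype(int)
    B=(abs(q[...,1]-y0)<.022)&(px.min(2)>110)&(abs(z-zt)<.02)
    m=B&(abs(z-zt)<.0025)&(q[...,0]>0);p=q[m]*1000
    print("blk",m.sum(),np.round(np.percentile(p[:,0],[2,98]),1),"y",np.round(np.percentile(p[:,1],[2,98]),1),"z",np.median(z[m]))
    T=B&(abs(z-zt+.007)<.003)
    for a,b in((-.04,-.01),(.0,.03)):
        m=T&(q[...,0]>a)&(q[...,0]<b)
        if m.sum()>20: print("tube",a,m.sum(),np.percentile(z[m],80))
E
python3 - <<'E'
from station import *
from h import *
look(get_obs,camera,ys=(.0452,),save="g",names=("wrist",))
held(dict(np.load("g_wrist.npz")),.0452,get_obs()["ee_pos"][2]+.0301)
E
```

```text
t 16.35 tcp car [10.8 44.5] z 76.1 rot [-3.141e+00  1.000e-03  2.230e-01] F [-5.3 -0.7] -1.5 M [-0.32  0.92 -0.07] w 0.0206 40.0
wrist 0.0452 plgr 769 x [60.9 65.  68.3] y [32.  45.9 60.3] z [85.8 87.7 88.5]
wrist 0.0452 top1 223 x [60.3 68.2 68.4] y [31.2 45.9 59.9] z [58.9 68.6 77.2]
wrist 0.0452 stub 20 x [-24.1 -23.7  20.2] y [31.1 32.9 58.2] z [74.3 76.7 77.8]
blk 1847 [41.2 60. ] y [29.5 61.1] z 0.10625087339419241
tube -0.04 300 0.09985513519139287
tube 0.0 980 0.1001342754169121
```

>>> send_rows(motion=[[[0,0,0.3],[0,0,0],-1],[[0,0,0.4],[0,0,0],-1],[[0,0,0.4],[0,0,0],-1],[[0,0,0.25],[0,0,0],-1],[[0,0,0.1],[0,0,0],-1],[[0,0,0.05],[0,0,0],-1],[[0,0,0.03],[0,0,0],-1],[[0,0,0],[0,0,0],-1]])

```text
time_s: 17.2
ee_pos: [0.5271, -0.107, 0.03]
eef_rot: [-3.141, 0.001, 0.223]
force: [-5.1, -1.1, -1.8]
grip_width: 0.021
grip_force: 40.0
```

```bash
python3 - <<'E'
from station import *
from h import *
look(get_obs,camera,ys=(.0452,),save="g2",names=("wrist",))
held(dict(np.load("g2_wrist.npz")),.0452,.059)
E
```

```text
t 17.2 tcp car [10.5 44.7] z 30.0 rot [-3.141e+00  1.000e-03  2.230e-01] F [-5.2  0.1] -1.8 M [-0.17  1.04  0.01] w 0.021 40.0
wrist 0.0452 plgr 1443 x [60.5 64.9 68.1] y [31.8 45.7 60.1] z [85.2 87.6 88.5]
wrist 0.0452 top1 2246 x [20.  47.2 68.1] y [24.9 45.3 65. ] z [59.2 61.  73.4]
wrist 0.0452 top2 387 x [-49.9 -24.7 -23.2] y [27.1 39.7 62.8] z [54.  58.8 63.2]
wrist 0.0452 stub 1664 x [-49.6  18.5  41.4] y [24.1 45.3 66.1] z [66.9 69.8 75.3]
blk 1511 [ 40.7 105.6] y [28.8 63.8] z 0.05962561978336215
tube -0.04 396 0.05341577726117907
tube 0.0 957 0.0539995110458069
```

>>> send_rows(motion=[[[-0.1,0,0.01],[0,0,0],-1],[[-0.1,0,0],[0,0,0],-1],[[-0.1,0,0],[0,0,0],-1],[[-0.04,0,0.01],[0,0,0],-1],[[0,0,0.02],[0,0,0],-1],[[0,0,0],[0,0,0],-1]])

```text
time_s: 17.85
ee_pos: [0.5184, -0.1092, 0.0297]
eef_rot: [3.141, -0.002, 0.223]
force: [2.8, 4.3, 1.1]
grip_width: 0.0211
grip_force: 40.0
```

```bash
python3 - <<'E'
from station import *
from h import *
look(get_obs,camera,ys=(.0452,),save="g3",names=("wrist",))
held(dict(np.load("g3_wrist.npz")),.0452,.059)
E
```

```text
t 17.85 tcp car [ 1.5 44.4] z 29.7 rot [ 3.141e+00 -2.000e-03  2.230e-01] F [3.7 3.6] 1.1 M [ 0.76 -0.5  -0.07] w 0.0211 40.0
wrist 0.0452 plgr 1415 x [51.7 56.  59.1] y [32.  46.  60.1] z [84.9 87.6 88.4]
wrist 0.0452 top1 1843 x [24.9 40.  59.1] y [29.5 45.1 60.5] z [58.9 60.3 71.7]
wrist 0.0452 top2 393 x [-33.8 -32.1 -20.6] y [32.  44.5 57.4] z [53.4 56.8 61. ]
wrist 0.0452 stub 1216 x [-49.7  10.8  32.6] y [23.4 44.6 66.2] z [67.4 70.6 76.2]
blk 1586 [ 31.9 105.8] y [28.6 64.2] z 0.05915116379892454
tube -0.04 784 0.053443053895156044
tube 0.0 826 0.05355315069641236
```

>>> send_rows(motion=[[[0,0,0],[0,0,0],-0.4],[[0,0,0],[0,0,0],0.1],[[0,0,0],[0,0,0],0.1],[[0,0,-0.6],[0,0,0],0.1],[[0,0,-1],[0,0,0],0.1],[[0,0,-1],[0,0,0],0.1],[[0,0,-1],[0,0,0],0.1],[[0,0,-1],[0,0,0],0.1],[[0,0,-0.8],[0,0,0],0.1],[[0,0,-0.4],[0,0,0],0.1],[[0,0,0],[0,0,0],0.1],[[0,0,0],[0,0,0],0.1]])

```text
time_s: 19.1
ee_pos: [0.5171, -0.1093, 0.2018]
eef_rot: [-3.141, 0.001, 0.223]
force: [-0.2, 0.4, 0.4]
grip_width: 0.0517
grip_force: 0.0
```

```bash
cat >> h.py <<'E'
def rest(c):
    w=cloud(c);q=car(w);z=w[...,2]
    for y0 in (.045,-.045):
        B=(abs(q[...,1]-y0)<.03)
        for n,m in dict(stubs=B&(abs(q[...,0])<.035)&(z>.066)&(z<.075),blkp=B&(q[...,0]>.025)&(q[...,0]<.053)&(z>.056)&(z<.064),blkm=B&(q[...,0]<-.03)&(q[...,0]>-.047)&(z>.056)&(z<.063),plgr=B&(q[...,0]>.03)&(q[...,0]<.07)&(z>.08)&(z<.095),stop=B&(q[...,0]<-.04)&(q[...,0]>-.08)&(z>.064)&(z<.075)).items():
            if m.sum()<5: print(y0,n,"none");continue
            p=q[m];print(y0,n,m.sum(),"x",np.round(np.percentile(p[:,0],[1,50,99])*1000,1),"y",np.round(np.percentile(p[:,1],[1,50,99])*1000,1),"z",np.round(np.median(z[m])*1000,1))
E
python3 - <<'E'
from station import *
from h import *
look(get_obs,camera,ys=(),save="i",names=("wrist",))
rest(dict(np.load("i_wrist.npz")))
E
```

```text
t 19.1 tcp car [ 0.3 44.6] z 201.8 rot [-3.141e+00  1.000e-03  2.230e-01] F [-0.1  0.5] 0.4 M [ 0.05 -0.   -0.02] w 0.0517 0.0
0.045 stubs 147 x [-30.3  23.9  32.9] y [39.9 44.5 48.9] z 70.5
0.045 blkp 373 x [36.1 42.6 49.3] y [28.2 44.5 61.8] z 59.8
0.045 blkm 300 x [-46.7 -38.5 -32.7] y [28.  43.8 60.7] z 59.7
0.045 plgr 247 x [51.  55.1 59. ] y [31.8 46.5 60.3] z 87.7
0.045 stop 462 x [-60.4 -52.4 -42.6] y [25.9 45.5 65.1] z 67.7
-0.045 stubs none
-0.045 blkp 29 x [44.6 51.7 51.8] y [-52.2 -29.9 -29.1] z 63.0
-0.045 blkm none
-0.045 plgr 279 x [44.2 48.3 52. ] y [-58.5 -43.2 -29. ] z 87.6
-0.045 stop 463 x [-60.2 -52.  -42.3] y [-64.  -45.  -25.3] z 67.6
```

>>> send_rows(motion=[[[0,-0.5,0],[0,0,0],0.1],[[0.17,-1,0],[0,0,0],0.1],[[0.2,-1,0],[0,0,0],0.1],[[0.2,-1,0],[0,0,0],0.1],[[0.2,-1,0],[0,0,0],0.1],[[0.2,-1,0],[0,0,0],0.1],[[0.2,-1,0],[0,0,0],0.1],[[0.2,-1,0],[0,0,0],0.1],[[0.1,-1,0],[0,0,0],0.1],[[0,-1,0],[0,0,0],0.1],[[0,-1,0],[0,0,0],0.1],[[0,-1,0],[0,0,0],0.1]])

```text
time_s: 20.35
ee_pos: [0.4828, 0.2386, 0.2022]
eef_rot: [3.141, 0.001, 0.224]
force: [0.3, 0.2, 0.4]
grip_width: 0.0515
grip_force: 0.0
```

>>> send_rows(motion=[[[0,-0.5,0.3],[0,0,0],0.1],[[0,-0.24,0.6],[0,0,0],0.1],[[0,0,1],[0,0,0],0.1],[[0,0,1],[0,0,0],0.1],[[0,0,0],[0,0,0],0.1],[[0,0,0],[0,0,0],0.1]])

```text
time_s: 20.95
ee_pos: [0.479, 0.2584, 0.1161]
eef_rot: [3.141, 0.001, 0.223]
force: [0.3, 0.2, 1.2]
grip_width: 0.0517
grip_force: 0.0
```

```bash
python3 - <<'E'
from station import *
from h import *
look(get_obs,camera,ys=(),save="j",names=("wrist",))
held(dict(np.load("j_wrist.npz")),.4115,.042)
E
```

```text
t 20.95 tcp car [ 44.3 411.7] z 116.1 rot [3.141e+00 1.000e-03 2.230e-01] F [0.3 0.1] 1.2 M [-0.    0.01 -0.02] w 0.0517 0.0
blk 1075 [ 0.6 94.5] y [397.8 429.3] z 0.042695869784515526
tube 0.0 228 0.03678283832134671
```

>>> send_rows(motion=[[[0.03,-0.05,0.5],[0,0,0],0.1],[[0,0,1],[0,0,0],0.1],[[0,0,1],[0,0,0],0.1],[[0,0,0.6],[0,0,0],0.1],[[0,0,0.33],[0,0,0],0.1],[[0,0,0],[0,0,0],0.1],[[0,0,0],[0,0,0],-0.4],[[0,0,0],[0,0,0],-0.6],[[0,0,0],[0,0,0],-0.8],[[0,0,0],[0,0,0],-0.8],[[0,0,0],[0,0,0],-1],[[0,0,0],[0,0,0],-1]])

```text
time_s: 22.2
ee_pos: [0.48, 0.2602, 0.0137]
eef_rot: [-3.142, -0.001, 0.223]
force: [-0.7, -1.2, 6.4]
grip_width: 0.0209
grip_force: 40.0
```

>>> send_rows(motion=[[[0,0,0],[0,0,0],-1],[[0,0,0],[0,0,0],-1]])

```text
time_s: 22.4
ee_pos: [0.48, 0.2602, 0.0137]
eef_rot: [-3.142, -0.001, 0.223]
force: [-0.7, -1.0, 6.5]
grip_width: 0.021
grip_force: 40.0
```

>>> send_rows(motion=[[[0,0,-0.2],[0,0,0],-1],[[0,0,-0.6],[0,0,0],-1],[[0,0,-1],[0,0,0],-1],[[0,0,-1],[0,0,0],-1],[[0,0,-0.8],[0,0,0],-1],[[0,0.5,0],[0,0,0],-1],[[-0.2,1,0],[0,0,0],-1],[[-0.2,1,0],[0,0,0],-1],[[-0.2,1,0],[0,0,0],-1],[[-0.2,1,0],[0,0,0],-1],[[-0.2,1,0],[0,0,0],-1],[[-0.2,1,0],[0,0,0],-1]])

```text
time_s: 23.6
ee_pos: [0.487, 0.06, 0.1199]
eef_rot: [-3.141, 0.002, 0.223]
force: [0.5, 0.4, -2.1]
grip_width: 0.0211
grip_force: 40.0
```

>>> send_rows(motion=[[[-0.2,1,0],[0,0,0],-1],[[-0.2,1,0],[0,0,0],-1],[[-0.2,1,0],[0,0,0],-1],[[-0.1,1,0],[0,0,0],-1],[[0,1,0],[0,0,0],-1],[[0,1,0],[0,0,0],-1],[[0,1,0],[0,0,0],-1],[[0,0.8,0],[0,0,0],-1],[[0,0.5,0],[0,0,0],-1],[[0,0,0],[0,0,0],-1],[[0,0,0],[0,0,0],-1]])

```text
time_s: 24.7
ee_pos: [0.5219, -0.1851, 0.1204]
eef_rot: [-3.141, 0.001, 0.223]
force: [-0.9, 0.2, -1.7]
grip_width: 0.0209
grip_force: 40.0
```

```bash
python3 - <<'E'
from station import *
from h import *
look(get_obs,camera,ys=(),save="k",names=("wrist",))
held(dict(np.load("k_wrist.npz")),car(get_obs()["ee_pos"])[1],get_obs()["ee_pos"][2]+.0285)
E
```

```text
t 24.7 tcp car [-11.8 -30.3] z 120.4 rot [-3.141e+00  1.000e-03  2.230e-01] F [-0.8  0.4] -1.7 M [-0.01  0.03 -0.02] w 0.0209 40.0
blk 1738 [22.7 37.4] y [-45.4 -13.7] z 0.14941441187417476
tube -0.04 467 0.14329701394576683
tube 0.0 873 0.14342493948788443
```

>>> send_rows(motion=[[[0,0.3,0],[0,0,0],-1],[[0,0.19,0.3],[0,0,0],-1],[[0,0,0.6],[0,0,0],-1],[[0,0,0.4],[0,0,0],-1],[[0,0,0.12],[0,0,0],-1],[[0,0,0],[0,0,0],-1],[[0.16,0,0],[0,0,0],-1],[[0.16,0,0],[0,0,0],-1],[[0.16,0,0],[0,0,0],-1],[[0.16,0,0],[0,0,0],-1],[[0.16,0,0],[0,0,0],-1],[[0,0,0],[0,0,0],-1]])

```text
time_s: 25.95
ee_pos: [0.5494, -0.1944, 0.0786]
eef_rot: [3.142, 0.001, 0.224]
force: [-5.6, -1.0, -0.7]
grip_width: 0.0209
grip_force: 40.0
```

```bash
python3 - <<'E'
from station import *
from h import *
look(get_obs,camera,ys=(-.0442,),save="l",names=("wrist",))
held(dict(np.load("l_wrist.npz")),-.044,get_obs()["ee_pos"][2]+.029)
E
```

```text
t 25.95 tcp car [ 13.  -45.5] z 78.6 rot [3.142e+00 1.000e-03 2.240e-01] F [-5.6  0.3] -0.7 M [-0.33  0.97  0.04] w 0.0209 40.0
wrist -0.0442 plgr 754 x [62.6 67.  70.5] y [-58.1 -43.6 -30.1] z [86.  87.6 88.5]
wrist -0.0442 top1 218 x [70.2 70.4 70.6] y [-58.1 -44.1 -30.1] z [56.3 66.9 75.8]
wrist -0.0442 stub 9 x [-22.5 -21.4 -21.2] y [-58.3 -33.  -32.2] z [75.  75.9 77.2]
blk 1877 [17.8 62.1] y [-60.8 -28.9] z 0.10767287697152397
tube -0.04 396 0.10143443961267233
tube 0.0 561 0.10166852573146863
```

>>> send_rows(motion=[[[-0.02,-0.02,0.3],[0,0,0],-1],[[0,0,0.4],[0,0,0],-1],[[0,0,0.4],[0,0,0],-1],[[0,0,0.25],[0,0,0],-1],[[0,0,0.13],[0,0,0],-1],[[0,0,0.06],[0,0,0],-1],[[0,0,0],[0,0,0],-1],[[0,0,0],[0,0,0],-1]])

```text
time_s: 26.8
ee_pos: [0.548, -0.1939, 0.032]
eef_rot: [-3.141, 0.002, 0.223]
force: [-6.1, -1.5, -3.5]
grip_width: 0.0213
grip_force: 40.0
```

```bash
python3 - <<'E'
from station import *
from h import *
look(get_obs,camera,ys=(-.0442,),save="m",names=("wrist",))
held(dict(np.load("m_wrist.npz")),-.044,.06)
E
```

```text
t 26.8 tcp car [ 11.8 -44.7] z 32.0 rot [-3.141e+00  2.000e-03  2.230e-01] F [-6.3 -0.1] -3.5 M [-0.31  1.06  0.02] w 0.0213 40.0
wrist -0.0442 plgr 1357 x [62.1 66.2 69.3] y [-58.  -44.1 -29.8] z [85.1 87.6 88.5]
wrist -0.0442 top1 2373 x [20.6 48.  69.4] y [-65.6 -44.1 -23.2] z [56.4 61.4 74.4]
wrist -0.0442 top2 621 x [-49.5 -23.  -20.6] y [-61.9 -44.1 -27.3] z [54.1 58.8 62.5]
wrist -0.0442 stub 1694 x [-49.5  12.7  21.7] y [-65.3 -44.6 -23.5] z [67.1 70.9 75.1]
blk 1105 [ 15.6 101.3] y [-60.1 -28. ] z 0.06077084922512942
tube -0.04 538 0.054809859450539546
tube 0.0 671 0.054790827061673715
```

>>> send_rows(motion=[[[-0.1,0,0.02],[0,0,0],-1],[[-0.1,0,0],[0,0,0],-1],[[-0.1,0,0],[0,0,0],-1],[[-0.06,0,0.01],[0,0,0],-1],[[0,0,0.02],[0,0,0],-1],[[0,0,0],[0,0,0],-1]])

```text
time_s: 27.45
ee_pos: [0.5384, -0.1964, 0.0313]
eef_rot: [3.141, -0.001, 0.223]
force: [0.9, 2.3, 1.0]
grip_width: 0.0211
grip_force: 40.0
```

```bash
python3 - <<'E'
from station import *
from h import *
look(get_obs,camera,ys=(-.0442,),save="n",names=("wrist",))
E
```

```text
t 27.45 tcp car [  1.8 -45. ] z 31.3 rot [ 3.141e+00 -1.000e-03  2.230e-01] F [1.4 2. ] 1.0 M [ 0.37 -0.03  0.02] w 0.0211 40.0
wrist -0.0442 plgr 1362 x [52.1 56.3 59.4] y [-58.1 -43.9 -29.7] z [85.2 87.6 88.5]
wrist -0.0442 top1 1442 x [32.7 42.2 59.5] y [-60.2 -44.3 -28.7] z [59.3 60.5 71.6]
wrist -0.0442 top2 660 x [-33.8 -32.3 -20.8] y [-57.3 -44.7 -32.1] z [53.4 54.9 59.8]
wrist -0.0442 stub 1200 x [-4.4  7.5 11.7] y [-66.1 -44.3 -23.2] z [67.9 71.3 76.1]
```

Home against the stop; release and rise.

>>> send_rows(motion=[[[0,0,0],[0,0,0],-0.4],[[0,0,0],[0,0,0],0.1],[[0,0,0],[0,0,0],0.1],[[0,0,-0.6],[0,0,0],0.1],[[0,0,-1],[0,0,0],0.1],[[0,0,-1],[0,0,0],0.1],[[0,0,-1],[0,0,0],0.1],[[0,0,-1],[0,0,0],0.1],[[0,0,-0.8],[0,0,0],0.1],[[0,0,-0.4],[0,0,0],0.1],[[0,0,0],[0,0,0],0.1],[[0,0,0],[0,0,0],0.1]])

```text
time_s: 28.7
ee_pos: [0.5375, -0.1963, 0.2036]
eef_rot: [-3.141, 0.001, 0.223]
force: [-0.2, 0.0, -0.9]
grip_width: 0.0515
grip_force: 0.0
```

```bash
python3 - <<'E'
from station import *
from h import *
look(get_obs,camera,ys=(),save="p",names=("wrist",))
rest(dict(np.load("p_wrist.npz")))
E
```

```text
t 28.7 tcp car [  1.  -44.7] z 203.6 rot [-3.141e+00  1.000e-03  2.230e-01] F [-0.2  0.1] -0.9 M [-0.    0.03 -0.  ] w 0.0515 0.0
0.045 stubs 153 x [-30.3  23.4  33. ] y [39.8 44.2 49.3] z 70.8
0.045 blkp 412 x [29.3 42.  50.7] y [27.7 42.9 61.2] z 59.8
0.045 blkm 296 x [-46.9 -38.4 -32.7] y [27.8 42.3 60.8] z 59.6
0.045 plgr 282 x [51.5 55.5 59.1] y [30.8 44.8 60.2] z 87.6
0.045 stop 454 x [-60.6 -52.3 -42.6] y [26.5 45.7 64.8] z 67.6
-0.045 stubs 136 x [-4.5  2.3  8.3] y [-51.4 -44.9 -38.3] z 71.3
-0.045 blkp 372 x [35.5 42.2 48.1] y [-61.2 -44.8 -28.4] z 60.3
-0.045 blkm 320 x [-46.7 -37.9 -32.2] y [-61.4 -45.  -28.5] z 60.2
-0.045 plgr 268 x [51.6 55.7 59.5] y [-58.6 -44.3 -29.9] z 87.7
-0.045 stop 465 x [-60.2 -52.1 -42.4] y [-63.5 -45.  -25.2] z 67.7
```

View pics/p_wrist.png

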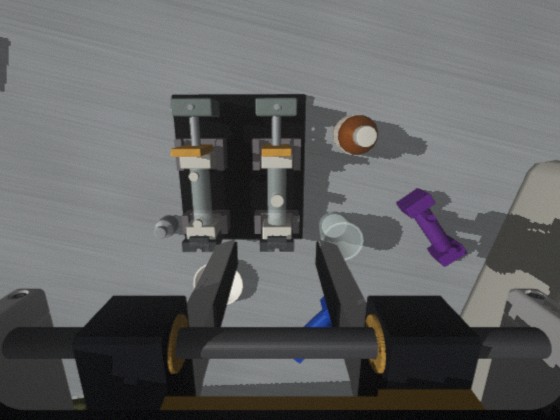

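```bash
python3 -c "
from station import *
print(hand_in())"
```

```text
the job is handed in; nothing more can be done
None
```

The swap is done and handed in at about 29 s of the 72 s: cell_two is now in bay0 and cell_one in bay1, and no verdict came back. The last wrist-camera check showed both within about 1 mm of their bay centres, home against the stops with the plungers behind them; cell_one read about 0.6 mm high, inside the 3 mm limit.

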